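# Hold a headstock overlay flush on the sloped gluing jig

### The job

Lower the hinged lid of the plywood gluing jig fully shut, without letting it slam, so that the green tilting stage on the lid comes round to face up. Then pick up the dark headstock overlay by its wooden rib, tilt it to the stage's slope, lay it centred and lengthwise on the stage face and press it flush with a gentle steady push, about 10 N. Finish while still gripping it and holding it pressed there: do not let go, and leave the other things on the bench alone.

Things in the scene. Friction and masses are not known exactly. Their poses are not given: they have to be found in the camera images.
- lid (a joint): Opening angle of the jig's lid, rad: 0 = shut, grows as it swings up and away from the robot; starts at 0.9 to 1.3. Stiff hinge: the lid stays where it is left and needs about 3 to 9 N at the lip all the way down to its stop. The jig is a plywood box 200 mm (x) by 180 mm (y), 60 mm tall, fixed, hinged on its side far from the robot, yaw within 0.35 rad.
- lid_hinge (a point): Middle of the lid's hinge line, at the box's far rim, 60.5 mm above the bench. Axes turn with the lid: y along the hinge, -x towards the lid's free edge, z out of its upper (outer) face, up when shut; opening turns it about +y. The dark wooden board spans x -230 to 0, y -90 to 90, z 0 to 10 mm; shut, its front 30 mm juts out beyond the box as a lip.
- lid_lip (a point): Middle of the yellow stripe on the lid's outer face, 20 mm from the free edge; at (-210, 0, 10) mm in lid_hinge's axes. With the lid open this face looks away from the robot. It is bare for 50 mm from the free edge; then come two brass ears (22 mm high) and the stage.
- stage_face (a point): Centre of the outer face of the green stage plate on the lid, 115 mm (x, up the slope) by 85 mm (y), with a pale 100 x 70 mm patch where the overlay goes; z is its outward normal. Its slope against the lid, 0.14 to 0.38 rad, differs each time and is locked. Lid shut: it faces up and back towards the robot, low end nearer the robot, centre about 94 to 108 mm above the bench.
- caul_mid (a point): Centre of the loose overlay, 26 mm above its underside: dark rosewood plate 100 mm (x) by 70 mm (y), 6 mm thick, flat on the bench, with a pale wooden grip rib on top, 60 mm long (x), 18 mm wide (y), 6 to 52 mm above the underside. z points up out of the rib. 0.13 to 0.24 kg. Alike either way round. It may have swapped places with the cork block.
- glue: white glue bottle with an orange cap, 54 mm across, 150 mm tall. Bystander, not to be moved; origin at the centre of its underside (tools: midway along).
- jar: amber glass jar with a brass lid, 64 mm across, 80 mm tall. Bystander, not to be moved; origin at the centre of its underside (tools: midway along).
- sander: cork sanding block, 90 x 55 x 35 mm, on the bench at the robot's right near the overlay. Bystander, not to be moved; origin at the centre of its underside (tools: midway along).
- plane: wooden block plane, 150 x 48 mm, 75 mm tall. Bystander, not to be moved; origin at the centre of its underside (tools: midway along).
- hammer: small hammer, 220 mm long. Bystander, not to be moved; origin at the centre of its underside (tools: midway along).
- chisel: red-handled screwdriver, 200 mm long. Bystander, not to be moved; origin at the centre of its underside (tools: midway along).
- spool: wooden spool clamp, 52 mm across, 68 mm tall. Bystander, not to be moved; origin at the centre of its underside (tools: midway along).
Mind the look-alikes: they are no part of the job. What is shaped like the part that bears caul_mid but blue or pink is not meant.

How it is judged:
By the outcome, as a careful person would: the job done as asked, in the order asked, and still so for the second after the job is handed in, while the arm keeps its last pose, push and grip.
It also fails if it takes over 58 s, if anything falls off the work surface, if the arm or the gripper's body presses on something with over 40 N, if the wrist force passes 120 N, or if a joint passes its speed limit or range.

### The arm

A 7-joint arm with a two-finger parallel gripper is mounted at the origin on the work surface. World frame = base frame: x ahead of the robot, y to its left, z up, the work surface at z = 0. Lengths are in m, angles in rad, forces in N, time in s.
With the tool pointing down it reaches from about 0.35 to 0.9 m from the base axis. Payload 8.1 kg.
Tool frame: the origin (TCP) lies on the centre line of the jaws, within the pads' length; the fingertips stand 25 mm ahead of it and the grasp point (between the pads) lies 6 mm ahead of it (env.tcp_to_tips is the distance from the TCP to the fingertips, in m); z points along the fingers, y is the line along which they close (so a half turn about z gives the same grasp; the last joint's range is limited). The gripper opens to 85 mm and grips with 20 to 120 N. Pads are 22 mm wide; open, the fingers measure 114 mm over their backs; the gripper's body (76 mm by 85 mm) begins 54 mm behind the grasp point. The pads swing forward as they close: fully open they stand 13 mm farther back than shut.
Start: joints at [-1.402, 0.434, 0.025, 1.573, -0.012, 1.134, -0.075], TCP at [0.168, 0.602, 0.256] pointing down, gripper open.
Joint ranges: [-2.62, 2.62], [-0.44, 2.09], [-1.27, 1.32], [0.08, 2.57], [-1.32, 4.46], [0.12, 2], [-2.74, 2.74]. Speed limits (rad/s): [2.22, 2.22, 3.01, 3.01, 3.14, 3.14, 3.14].

### API

Orientations are given as [roll, pitch, yaw] about the fixed x, y, z axes, in that order (R = Rz(yaw) Ry(pitch) Rx(roll)).
In Python, from workcell import env gives the robot as it stands.
- The arm moves only by the shell command python3 -m pendant 'ROWS' [FORCE]. ROWS is JSON, a list of rows, each an object of numbers: "ax", "ay", "az": the turn, a rotation vector about the tool's x, y, z in degrees; "x", "y", "z": the shift along the tool's x, y, z in m; "claw": the closure in counts, from 0 (fully open) to 255 (shut). A call has 1 to 5 rows; each row shifts and turns the commanded pose from where the row before left it, along the tool's axes as they then stand; what a row does not reach is not made up. A row lasts 1/12 s, in which the tool goes at most 41.7 mm and 7.16 degrees, less where a joint would pass 70% of its speed; a pose out of reach is approached as far as the arm can. A call with a gripper value outside its range is refused whole. The fingers move at their own pace and stop on an object; FORCE is the grip in N (left out, the last holds). Time passes only in rows, so rows that do not move let the fingers close. It gives the time, the measured TCP pose, the force, the opening and the grip force at its end, in the units of the state.
- env.get_obs(): the state, without advancing time (a new reading comes with each control period).
- env.read_camera(name): name is "scene" or "top" or "wrist"; returns a dict with "frame" (384x512x3 uint8, red, green, blue), "vfov" (degrees; the focal length in pixels is half the picture's height over the tangent of half this angle, whatever the lens; pixels are square), "cx", "cy" (the principal point, pixels), "D" ([k1, k2, p1, p2, k3] as OpenCV has them; the pictures are not rectified), "xyz" and "orientation" of the camera in the world; the wrist camera has in their place "T_tool_cam" (4x4, takes a point from camera to tool coordinates, whose origin is the TCP and whose axes are the flange's). Camera axes: x right, y down, z forward; pixel columns grow to the right and rows downward; lengths in m; the calibration is good to about 2 mm. A picture is of the moment at which its call begins: read the wrist's pose just before it. There is no depth.
- env.finish_job(): hands the job in; it is judged then, once.
The state is a dict: "time_s": time; "q": joint angles; "joint_velocities": joint speeds; "joint_torque": joint torques, N m; "position": TCP position; "tcp_rot": TCP orientation; "wrist_force": force on the tool from outside, world axes, zero at the start; "ft_torque": the same for the moment, N m; "finger_gap": finger opening in m; "gripper_force": force on a finger pad.
Only numpy, scipy, OpenCV 4.12 (cv2) and the standard library are available. Lean on these libraries where they do the work, as an engineer would, in place of code of your own. Each camera call takes 0.05 s, during which the arm holds its last target. There are 200 camera calls.

## Working session

There is one attempt and no reset: what is moved stays moved. The work goes in short steps, Python scripts to look and compute and a shell command to move; the robot and the scene stay as the last step left them, time stands still between calls to the robot, and variables do not carry over. Pictures are saved under pics/ and viewed, at most 10 in all, crops included, and the job is handed in when it is done.

```bash
mkdir -p pics; ls; python3 - <<'E'
from workcell import env
import cv2
print(env.get_obs())
for n in("scene","top"):
    c=env.read_camera(n);f=c.pop("frame");print(n,c)
    cv2.imwrite(f"pics/{n}0.png",cv2.resize(f[:,:,::-1],(800,600),interpolation=cv2.INTER_CUBIC))
E
```

```text
pics
{'time_s': 0.0, 'q': array([-1.40155778,  0.43527013,  0.02500873,  1.57409141, -0.0116299 ,
        1.13400512, -0.07511826]), 'joint_velocities': array([0.0009169 , 0.00056567, 0.00069746, 0.00031787, 0.00047607,
       0.00094008, 0.00110951]), 'joint_torque': array([ 1.53514424e-05, -6.70487309e+01,  1.02450941e+00, -3.16205120e+01,
        1.53101626e-02,  1.26914281e-02,  1.46496251e-05]), 'position': array([0.16775128, 0.60158307, 0.25549926]), 'tcp_rot': array([-3.13996994e+00,  1.36385212e-04,  2.86962110e+00]), 'wrist_force': array([-0.54156381, -0.08601515, -0.21224108]), 'ft_torque': array([-0.00827118,  0.01619814, -0.00746304]), 'gripper_force': 0.0, 'finger_gap': 0.08573281851741424}
scene {'vfov': 48.073537669910834, 'cx': 255.19700464116926, 'cy': 190.02587963926987, 'D': array([-0.13379743,  0.        ,  0.        ,  0.        ,  0.        ]), 'xyz': array([ 1.16218281, -0.60433179,  1.20731115]), 'orientation': array([-2.48169259, -0.007182  ,  0.81249964])}
top {'vfov': 46.84155266033622, 'cx': 255.18857829819646, 'cy': 201.40265980560036, 'D': array([-0.1170352,  0.       ,  0.       ,  0.       ,  0.       ]), 'xyz': array([0.40693463, 0.01156722, 1.38312898]), 'orientation': array([-3.04086983,  0.00491261, -1.5983299 ])}
```

View pics/scene0.png

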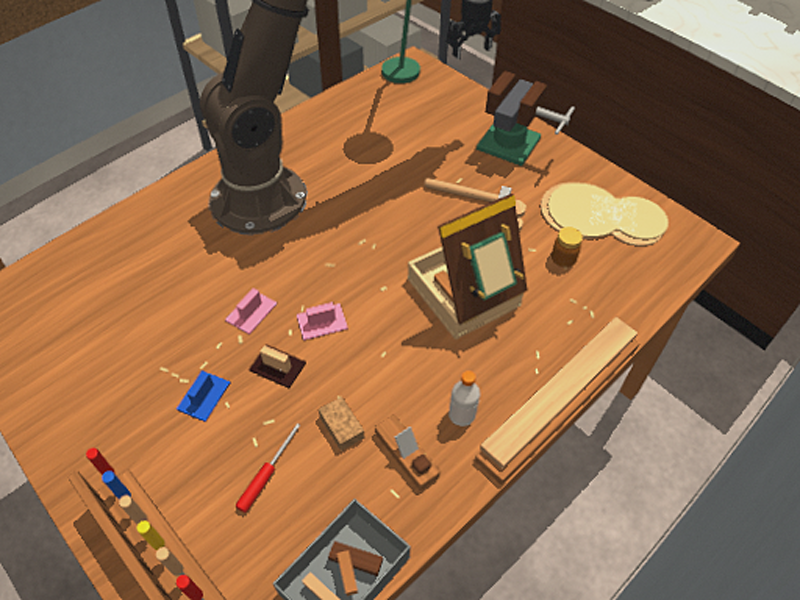

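View pics/top0.png

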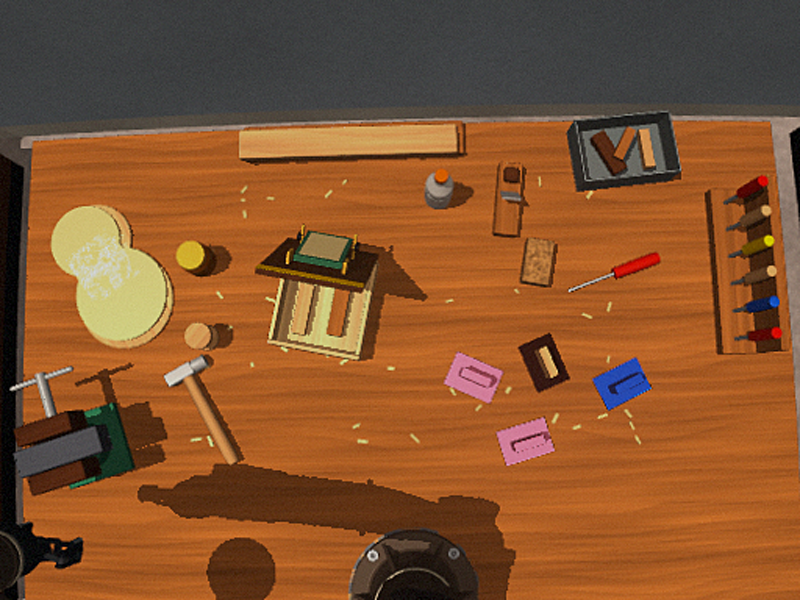

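```bash
cat > h.py <<'E'
from workcell import env
import cv2,numpy as np
from scipy.spatial.transform import Rotation as R
from scipy.optimize import least_squares
def cam(n):
    o=env.get_obs();c=env.read_camera(n);f=c["frame"]
    fl=f.shape[0]/2/np.tan(np.radians(c["vfov"])/2)
    c["K"]=np.array([[fl,0,c["cx"]],[0,fl,c["cy"]],[0,0,1.]])
    if n=="wrist":
        T=np.eye(4);T[:3,:3]=R.from_euler("xyz",o["tcp_rot"]).as_matrix();T[:3,3]=o["position"];T=T@c["T_tool_cam"]
        c["R"],c["t"]=T[:3,:3],T[:3,3]
    else: c["R"],c["t"]=R.from_euler("xyz",c["orientation"]).as_matrix(),c["xyz"]
    return c
def proj(c,P):
    Q=(np.atleast_2d(P)-c["t"])@c["R"]
    return cv2.projectPoints(Q,np.zeros(3),np.zeros(3),c["K"],c["D"])[0][:,0]
def crop(c,x,y,w,h,s): return cv2.resize(c["frame"][y:y+h,x:x+w,::-1],None,fx=s,fy=s,interpolation=cv2.INTER_CUBIC)
E
python3 - <<'E'
from h import *
s,t=cam("scene"),cam("top")
cv2.imwrite("pics/jig.png",np.hstack([crop(s,255,120,100,110,4),crop(t,155,135,100,110,4)]))
cv2.imwrite("pics/ov.png",np.hstack([crop(s,150,210,57,50,7),crop(t,320,205,57,50,7)]))
E
```

```text
(no output)
```

View pics/jig.png

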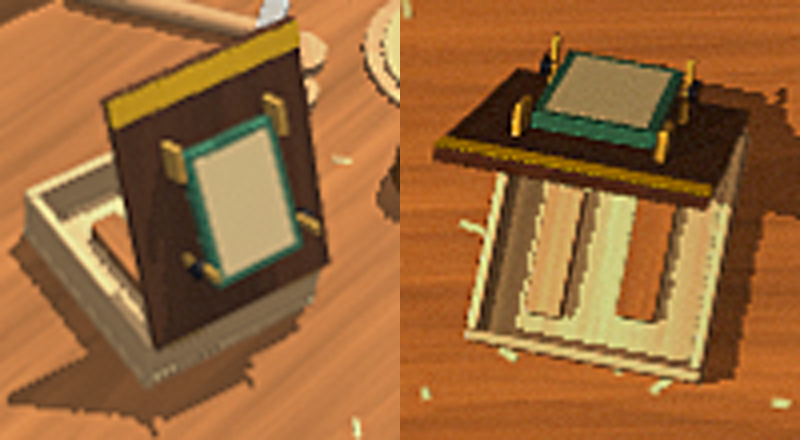

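View pics/ov.png

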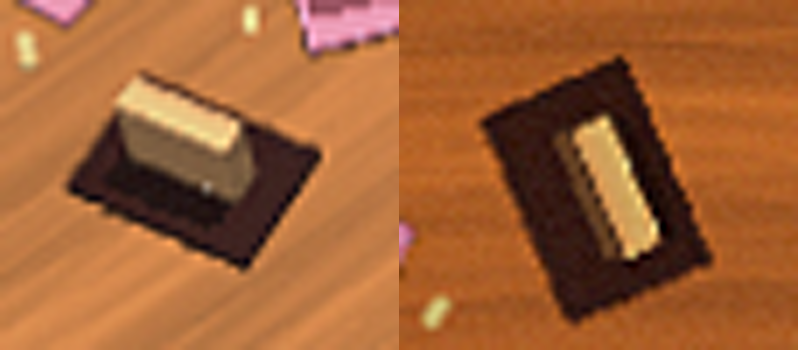

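```bash
cat > fit.py <<'E'
from h import *
s,t=cam("scene"),cam("top")
S=lambda u,v:(0,255+u/4-.5+.125,120+v/4-.375)
T=lambda u,v:(1,155+(u-400)/4-.375,135+v/4-.375)
lid=[(S(104,101),-230,-90,10),(S(296,18),-230,90,10),(S(157,348),0,-90,10),(S(328,262),0,90,10),(T(434,158),-230,90,0),(T(711,207),-230,-90,0),(T(750,112),0,-90,10),(T(517,70),0,90,10)]
box=[(T(465,338),-200,90,0),(T(698,380),-200,-90,0),(S(25,195),-200,-90,0),(S(150,385),0,-90,-60.5)]
st=[(S(191,158),-50,-35,0),(S(267,129),-50,35,0),(S(295,240),50,35,0),(S(222,277),50,-35,0),(T(570,55),50,35,0),(T(672,72),50,-35,0),(T(650,130),-50,-35,0),(T(540,101),-50,35,0)]
C=[s,t]
def model(p,L,kind):
    x,y,yaw,a,sl,sx,sz=p
    Rb=R.from_euler("z",yaw).as_matrix();H=np.array([x,y,.0605]);Rl=Rb@R.from_euler("y",a).as_matrix()
    out=[]
    for (c,u,v),*P in L:
        P=np.array(P)/1e3
        if kind=="st":P=R.from_euler("y",-sl).as_matrix()@P+[sx,0,sz]
        W=H+(Rb if kind=="box" else Rl)@P
        out.append(proj(C[c],W)[0]-(u,v))
    return np.array(out)
f=lambda p:np.concatenate([model(p,lid,"lid"),model(p,box,"box"),model(p,st,"st")])
r=least_squares(lambda p:f(p).ravel(),[.65,.15,0,1.1,.25,-.12,.045],loss="soft_l1")
p=r.x;print("jig",p.round(4));print(f(p).round(1).tolist())
S=lambda u,v:(0,150+u/7-.43,210+v/7-.43);T=lambda u,v:(1,320+(u-399)/7-.43,205+v/7-.43)
ov=[(T(482,122),50,35,6),(T(623,58),50,-35,6),(T(712,262),-50,-35,6),(T(572,322),-50,35,6),(S(68,187),-50,-35,6),(S(246,268),50,-35,6),(S(321,153),50,35,6),
(T(608,115),30,-9,52),(T(660,243),-30,-9,52),(T(625,260),-30,9,52),(S(117,101),-30,-9,52),(S(140,72),-30,9,52),(S(243,122),30,9,52),(S(236,152),30,-9,52)]
def g(p):
    Rb=R.from_euler("z",p[2]).as_matrix()
    return np.array([proj(C[c],[p[0],p[1],0]+Rb@(np.array(P)/1e3))[0]-(u,v) for (c,u,v),*P in ov])
q=least_squares(lambda p:g(p).ravel(),[.4,-.25,.4],loss="soft_l1").x
print("ov",q.round(4));print(g(q).round(1).tolist())
E
python3 fit.py
```

```text
jig [ 0.6718  0.142  -0.2036  1.1441  0.144  -0.1112  0.0353]
[[-0.0, 0.2], [-0.7, -0.5], [-0.5, 1.1], [-0.0, 0.1], [-0.8, -0.2], [-1.0, -0.3], [-0.5, -1.1], [-0.5, -0.6], [-0.5, 0.1], [0.0, 0.2], [-1.5, -1.2], [-1.7, 1.1], [0.2, 0.8], [-0.7, -0.5], [-0.9, -0.0], [-0.1, -0.4], [1.2, -0.2], [-0.5, -0.3], [-1.2, -1.9], [0.7, 0.9]]
ov [ 0.4448 -0.2696  0.3694]
[[-0.8, -1.2], [-0.6, -0.7], [-0.5, -0.4], [-0.9, -0.1], [-1.3, -0.6], [-0.7, -0.6], [-0.5, -0.7], [-0.4, -0.6], [0.1, -0.6], [-0.3, -0.7], [-1.2, 0.2], [-1.5, 0.2], [-0.3, -0.1], [-2.2, -0.1]]
```

```bash
cat >> h.py <<'E'
def Rt(yaw,slope=0): # tool down, tool x at yaw; slope tilts about tool y
    return R.from_euler("z",yaw)*R.from_euler("x",np.pi)
def go(pos,Rg):
    o=env.get_obs();R0=R.from_euler("xyz",o["tcp_rot"])
    rv=np.degrees((R0.inv()*Rg).as_rotvec());d=Rg.inv().apply(np.array(pos)-o["position"])
    print("turn",rv.round(2),"then shift",d.round(4),"| shift before turn",R0.inv().apply(np.array(pos)-o["position"]).round(4))
E
python3 - <<'E'
from h import *
print(env.tcp_to_tips)
H=np.array([.6718,.142,.0605]);ex=np.array([np.cos(-.2036),np.sin(-.2036),0]);last=None
for a in np.r_[1.144,np.arange(1.0,-.01,-.1)]:
    X=-.215*np.cos(a)+.01*np.sin(a)+.011;Z=.215*np.sin(a)+.01*np.cos(a)+.025
    if last: print(round(a,2),round((last[0]-X)*1e3,1),round((last[1]-Z)*1e3,1), round(.0605+Z,3))
    else: go(H+ex*(X+.03)+[0,0,Z+.07],Rt(np.pi-.2036)); print(H+ex*X+[0,0,Z])
    last=(X,Z)
E
```

```text
0.025
turn [-0.03  0.   -3.91] then shift [-0.5477 -0.3485 -0.0993] | shift before turn [-0.5702 -0.3104 -0.0991]
[0.60432537 0.15593086 0.28535334]
1.0 27.9 13.5 0.272
0.9 18.1 11.7 0.26
0.8 16.8 13.4 0.247
0.7 15.4 15.0 0.232
0.6 13.8 16.5 0.215
0.5 12.1 17.8 0.197
0.4 10.2 18.9 0.178
0.3 8.3 19.8 0.159
0.2 6.3 20.6 0.138
0.1 4.2 21.1 0.117
0.0 2.1 21.4 0.096
```

```bash
python3 -m pendant '[{"z":-0.035,"az":-3.9,"claw":255},{"z":-0.035},{"z":-0.03,"x":-0.02},{"x":-0.03,"y":-0.019},{"x":-0.03,"y":-0.019}]' 30
python3 -m pendant '[{"x":-0.03,"y":-0.02},{"x":-0.03,"y":-0.02},{"x":-0.03,"y":-0.02},{"x":-0.03,"y":-0.02},{"x":-0.03,"y":-0.02}]'
python3 -m pendant '[{"x":-0.03,"y":-0.02},{"x":-0.03,"y":-0.02},{"x":-0.03,"y":-0.02},{"x":-0.03,"y":-0.02},{"x":-0.03,"y":-0.02}]'
python3 - <<'E'
from h import *
H=np.array([.6718,.142,.0605]);ex=np.array([np.cos(-.2036),np.sin(-.2036),0])
print(env.get_obs()["q"]);go(np.array([.6043,.1559,.2854])+ex*.02,Rt(np.pi-.2036))
E
```

```text
[-1.40163693  0.43479439  0.02497554  1.57348748 -0.01163005  1.13399146
 -0.0750634 ]
turn [-0.03  0.   -3.91] then shift [-0.5377 -0.3485 -0.0294] | shift before turn [-0.5602 -0.3111 -0.0292]invalid input
invalid input
invalid input
```

```bash
python3 -m pendant '[{"ax":0,"ay":0,"az":-3.9,"x":0,"y":0,"z":-0.035,"claw":255}]' 30; python3 -m pendant '[{"ax":0,"ay":0,"az":0,"x":0,"y":0,"z":-0.035,"claw":255}]'
```

```text
time_s: 0.38
position: [0.167, 0.5989, 0.2851]
tcp_rot: [-3.13, 0.0, 2.937]
wrist_force: [-0.5, 0.5, -0.6]
finger_gap: 0.0753
gripper_force: 0.0
time_s: 0.47
position: [0.1675, 0.6008, 0.325]
tcp_rot: [-3.136, 0.0, 2.942]
wrist_force: [-0.1, 1.3, 0.7]
finger_gap: 0.0641
gripper_force: 0.0
```

All keys needed.

```bash
python3 -m pendant '[{"ax":0,"ay":0,"az":0,"x":-0.02,"y":0,"z":-0.03,"claw":255},{"ax":0,"ay":0,"az":0,"x":-0.03,"y":-0.02,"z":0,"claw":255},{"ax":0,"ay":0,"az":0,"x":-0.03,"y":-0.02,"z":0,"claw":255},{"ax":0,"ay":0,"az":0,"x":-0.03,"y":-0.02,"z":0,"claw":255},{"ax":0,"ay":0,"az":0,"x":-0.03,"y":-0.02,"z":0,"claw":255}]'
python3 -m pendant '[{"ax":0,"ay":0,"az":0,"x":-0.03,"y":-0.02,"z":0,"claw":255},{"ax":0,"ay":0,"az":0,"x":-0.03,"y":-0.02,"z":0,"claw":255},{"ax":0,"ay":0,"az":0,"x":-0.03,"y":-0.02,"z":0,"claw":255},{"ax":0,"ay":0,"az":0,"x":-0.03,"y":-0.02,"z":0,"claw":255},{"ax":0,"ay":0,"az":0,"x":-0.03,"y":-0.02,"z":0,"claw":255}]'
python3 -m pendant '[{"ax":0,"ay":0,"az":0,"x":-0.03,"y":-0.02,"z":0,"claw":255},{"ax":0,"ay":0,"az":0,"x":-0.03,"y":-0.02,"z":0,"claw":255},{"ax":0,"ay":0,"az":0,"x":-0.03,"y":-0.02,"z":0,"claw":255},{"ax":0,"ay":0,"az":0,"x":-0.03,"y":-0.02,"z":0,"claw":255},{"ax":0,"ay":0,"az":0,"x":-0.03,"y":-0.02,"z":0,"claw":255}]'
python3 - <<'E'
from h import *
H=np.array([.6718,.142,.0605]);ex=np.array([np.cos(-.2036),np.sin(-.2036),0])
print(env.get_obs()["q"]);go(np.array([.6043,.1559,.2854])+ex*.02,Rt(np.pi-.2036))
E
```

```text
time_s: 0.88
position: [0.2897, 0.4941, 0.3565]
tcp_rot: [3.141, 0.0, 2.938]
wrist_force: [0.2, 1.0, -0.3]
finger_gap: 0.001
gripper_force: 0.0
time_s: 1.3
position: [0.4163, 0.3656, 0.3565]
tcp_rot: [3.141, 0.0, 2.938]
wrist_force: [1.0, 1.2, 0.8]
finger_gap: 0.0001
gripper_force: 0.0
time_s: 1.72
position: [0.543, 0.2373, 0.3565]
tcp_rot: [3.141, 0.0, 2.938]
wrist_force: [0.5, 0.0, -0.2]
finger_gap: -0.0001
gripper_force: 0.0
[-0.68087567  0.3176753   0.24743139  1.51280516 -0.07917313  1.32056758
  0.94142505]
turn [ 0.02  0.01 -0.  ] then shift [-0.0965 -0.0674  0.0711] | shift before turn [-0.0965 -0.0674  0.0711]
```

```bash
python3 -m pendant '[{"ax":0,"ay":0,"az":0,"x":-0.032,"y":-0.022,"z":0,"claw":255},{"ax":0,"ay":0,"az":0,"x":-0.032,"y":-0.022,"z":0,"claw":255},{"ax":0,"ay":0,"az":0,"x":-0.032,"y":-0.023,"z":0.01,"claw":255},{"ax":0,"ay":0,"az":0,"x":0,"y":0,"z":0.03,"claw":255},{"ax":0,"ay":0,"az":0,"x":0,"y":0,"z":0.031,"claw":255}]'
python3 -m pendant '[{"ax":0,"ay":0,"az":0,"x":0.005,"y":0,"z":0,"claw":255},{"ax":0,"ay":0,"az":0,"x":0.005,"y":0,"z":0,"claw":255},{"ax":0,"ay":0,"az":0,"x":0.005,"y":0,"z":0,"claw":255}]'
```

```text
time_s: 2.13
position: [0.625, 0.1503, 0.2855]
tcp_rot: [3.141, 0.004, 2.932]
wrist_force: [-0.0, 1.1, -0.5]
finger_gap: 0.0
gripper_force: 0.0
time_s: 2.38
position: [0.6076, 0.1576, 0.2869]
tcp_rot: [3.141, 0.001, 2.939]
wrist_force: [1.6, 0.1, 0.3]
finger_gap: -0.0002
gripper_force: 0.0
```

```bash
python3 -m pendant '[{"ax":0,"ay":0,"az":0,"x":0.005,"y":0,"z":0,"claw":255},{"ax":0,"ay":0,"az":0,"x":0.005,"y":0,"z":0.001,"claw":255}]'; python3 -m pendant '[{"ax":0,"ay":0,"az":0,"x":0.006,"y":0,"z":0.002,"claw":255},{"ax":0,"ay":0,"az":0,"x":0.006,"y":0,"z":0.003,"claw":255}]';python3 - <<'E'
from h import *
t=cam("scene");cv2.imwrite("pics/push.png",crop(t,225,90,160,140,4))
E
```

```text
time_s: 2.55
position: [0.5984, 0.1596, 0.2867]
tcp_rot: [3.139, 0.004, 2.939]
wrist_force: [3.4, -0.6, 0.2]
finger_gap: 0.0
gripper_force: 1.3
time_s: 2.72
position: [0.5865, 0.162, 0.2807]
tcp_rot: [3.14, 0.003, 2.938]
wrist_force: [0.9, 0.8, 2.6]
finger_gap: 0.0002
gripper_force: 1.3
```

View pics/push.png

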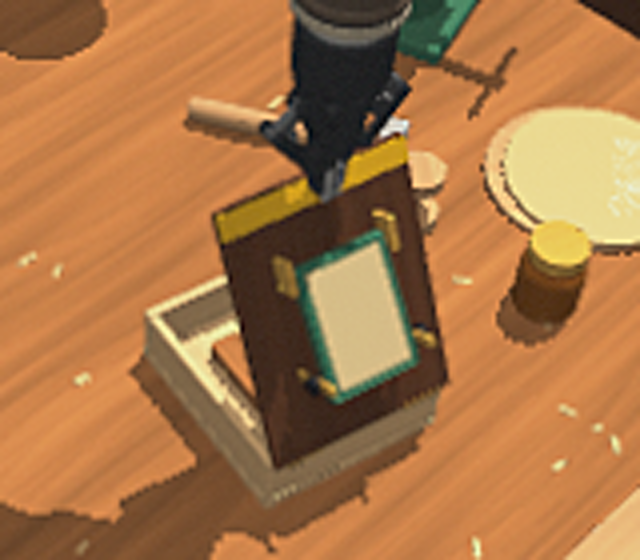

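```bash
python3 -m pendant '[{"ax":0,"ay":0,"az":0,"x":0.0094,"y":0,"z":0.006,"claw":255},{"ax":0,"ay":0,"az":0,"x":0.0092,"y":0,"z":0.0057,"claw":255},{"ax":0,"ay":0,"az":0,"x":0.0089,"y":0,"z":0.006,"claw":255},{"ax":0,"ay":0,"az":0,"x":0.0086,"y":0,"z":0.0065,"claw":255},{"ax":0,"ay":0,"az":0,"x":0.0082,"y":0,"z":0.0069,"claw":255}]'
python3 -m pendant '[{"ax":0,"ay":0,"az":0,"x":0.0079,"y":0,"z":0.0073,"claw":255},{"ax":0,"ay":0,"az":0,"x":0.0075,"y":0,"z":0.0077,"claw":255},{"ax":0,"ay":0,"az":0,"x":0.0071,"y":0,"z":0.0081,"claw":255},{"ax":0,"ay":0,"az":0,"x":0.0067,"y":0,"z":0.0084,"claw":255}]'
```

```text
time_s: 3.18
position: [0.5423, 0.1707, 0.2484]
tcp_rot: [3.141, 0.0, 2.938]
wrist_force: [1.8, 1.5, 1.6]
finger_gap: 0.0005
gripper_force: 1.0
time_s: 3.52
position: [0.5136, 0.1764, 0.2164]
tcp_rot: [3.141, 0.0, 2.938]
wrist_force: [0.7, 1.0, 1.5]
finger_gap: -0.0
gripper_force: 0.8
```

```bash
python3 -m pendant '[{"ax":0,"ay":0,"az":0,"x":0.0062,"y":0,"z":0.0088,"claw":255},{"ax":0,"ay":0,"az":0,"x":0.0058,"y":0,"z":0.009,"claw":255},{"ax":0,"ay":0,"az":0,"x":0.0053,"y":0,"z":0.0093,"claw":255},{"ax":0,"ay":0,"az":0,"x":0.0049,"y":0,"z":0.0096,"claw":255}]'
python3 -m pendant '[{"ax":0,"ay":0,"az":0,"x":0.0044,"y":0,"z":0.0098,"claw":255},{"ax":0,"ay":0,"az":0,"x":0.0039,"y":0,"z":0.01,"claw":255}]'
python3 - <<'E'
from h import *
t=cam("scene");cv2.imwrite("pics/push2.png",crop(t,225,90,160,140,4))
E
```

```text
time_s: 3.85
position: [0.4917, 0.1806, 0.179]
tcp_rot: [-3.141, -0.001, 2.938]
wrist_force: [-0.0, -0.4, 1.5]
finger_gap: 0.0002
gripper_force: 0.6
time_s: 4.02
position: [0.4836, 0.1823, 0.1592]
tcp_rot: [-3.141, -0.001, 2.938]
wrist_force: [0.1, 0.3, 1.7]
finger_gap: 0.0004
gripper_force: 0.5
```

View pics/push2.png

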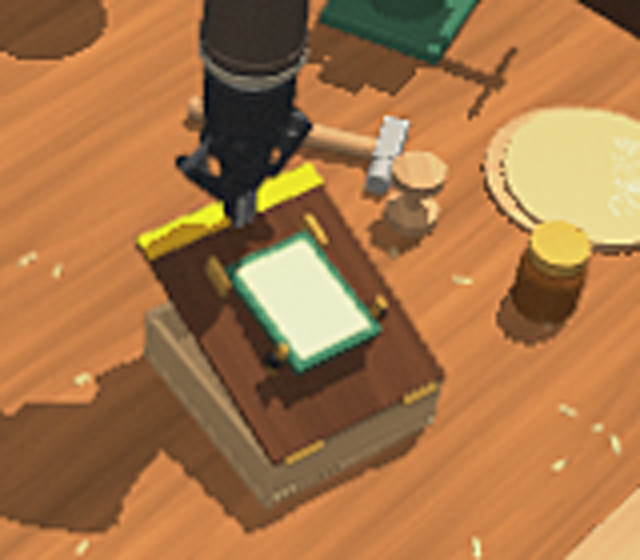

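```bash
python3 -m pendant '[{"ax":0,"ay":0,"az":0,"x":0.003,"y":0,"z":0.009,"claw":255},{"ax":0,"ay":0,"az":0,"x":0.0025,"y":0,"z":0.009,"claw":255},{"ax":0,"ay":0,"az":0,"x":0.002,"y":0,"z":0.008,"claw":255},{"ax":0,"ay":0,"az":0,"x":0.0015,"y":0,"z":0.008,"claw":255},{"ax":0,"ay":0,"az":0,"x":0.0015,"y":0,"z":0.007,"claw":255}]'
python3 -m pendant '[{"ax":0,"ay":0,"az":0,"x":0.001,"y":0,"z":0.006,"claw":255},{"ax":0,"ay":0,"az":0,"x":0.001,"y":0,"z":0.005,"claw":255},{"ax":0,"ay":0,"az":0,"x":0,"y":0,"z":0.004,"claw":255},{"ax":0,"ay":0,"az":0,"x":0,"y":0,"z":0.003,"claw":255}]'
python3 -m pendant '[{"ax":0,"ay":0,"az":0,"x":0,"y":0,"z":0.0015,"claw":255},{"ax":0,"ay":0,"az":0,"x":0,"y":0,"z":0.0015,"claw":255}]'
```

```text
time_s: 4.48
position: [0.474, 0.1844, 0.1183]
tcp_rot: [-3.141, -0.0, 2.938]
wrist_force: [0.7, 0.0, 0.8]
finger_gap: 0.0002
gripper_force: 0.4
time_s: 4.82
position: [0.4719, 0.1848, 0.1007]
tcp_rot: [-3.141, -0.001, 2.938]
wrist_force: [-0.4, 0.5, 0.6]
finger_gap: 0.0004
gripper_force: 0.4
time_s: 4.98
position: [0.4722, 0.1848, 0.0981]
tcp_rot: [-3.142, -0.0, 2.938]
wrist_force: [-0.9, -0.5, 0.6]
finger_gap: -0.0002
gripper_force: 0.3
```

```bash
for i in 1 2 3; do python3 -m pendant '[{"ax":0,"ay":0,"az":0,"x":0,"y":0,"z":0.0015,"claw":255},{"ax":0,"ay":0,"az":0,"x":0,"y":0,"z":0,"claw":255}]' | grep -E "pos|wrist"; done
```

```text
position: [0.4722, 0.1848, 0.0966]
wrist_force: [-1.1, -0.5, -0.1]
position: [0.4724, 0.1849, 0.0956]
wrist_force: [-1.0, 0.0, 3.3]
position: [0.4725, 0.1849, 0.0954]
wrist_force: [-6.1, -2.5, 23.7]
```

```bash
python3 -m pendant '[{"ax":0,"ay":0,"az":0,"x":0,"y":0,"z":-0.006,"claw":255},{"ax":0,"ay":0,"az":0,"x":0,"y":0,"z":-0.035,"claw":255},{"ax":0,"ay":0,"az":0,"x":0,"y":0,"z":-0.04,"claw":255},{"ax":0,"ay":0,"az":0,"x":0,"y":0,"z":-0.04,"claw":255},{"ax":0,"ay":0,"az":0,"x":0,"y":0,"z":-0.035,"claw":255}]' | grep -E "pos|wrist"
for i in 1 2; do python3 -m pendant '[{"ax":0,"ay":0,"az":0,"x":-0.0054,"y":-0.0376,"z":0,"claw":255},{"ax":0,"ay":0,"az":0,"x":-0.0054,"y":-0.0376,"z":0,"claw":255},{"ax":0,"ay":0,"az":0,"x":-0.0054,"y":-0.0376,"z":0,"claw":255},{"ax":0,"ay":0,"az":0,"x":-0.0054,"y":-0.0376,"z":0,"claw":255},{"ax":0,"ay":0,"az":0,"x":-0.0054,"y":-0.0376,"z":0,"claw":255}]'| grep pos; done
for i in 1 2 3 4; do python3 -m pendant '[{"ax":0,"ay":0,"az":7.1,"x":0,"y":0,"z":0,"claw":0},{"ax":0,"ay":0,"az":7.1,"x":0,"y":0,"z":0,"claw":0},{"ax":0,"ay":0,"az":7.1,"x":0,"y":0,"z":0,"claw":0},{"ax":0,"ay":0,"az":7.1,"x":0,"y":0,"z":0,"claw":0},{"ax":0,"ay":0,"az":7.1,"x":0,"y":0,"z":0,"claw":0}]' | grep rot; done
python3 - <<'E'
from h import *
print(env.get_obs()["q"].round(2));go([.4448,-.2696,.2],Rt(.3694))
s,t=cam("scene"),cam("top")
cv2.imwrite("pics/jig2.png",np.hstack([crop(s,240,130,100,100,4),crop(t,160,130,100,100,4)]))
E
```

```text
position: [0.4723, 0.1846, 0.2523]
wrist_force: [1.3, -0.2, -0.3]
position: [0.4602, -0.0064, 0.25]
position: [0.4485, -0.1961, 0.25]
tcp_rot: [3.141, 0.0, 2.312]
tcp_rot: [3.141, -0.0, 1.692]
tcp_rot: [3.141, -0.0, 1.073]
tcp_rot: [-3.142, -0.0, 0.453]
[-0.49  0.31  1.03  1.96 -0.31  1.04 -0.45]
turn [-0.   -0.03  4.81] then shift [-0.0311  0.0688  0.0498] | shift before turn [-0.0367  0.0659  0.0498]
```

View pics/jig2.png

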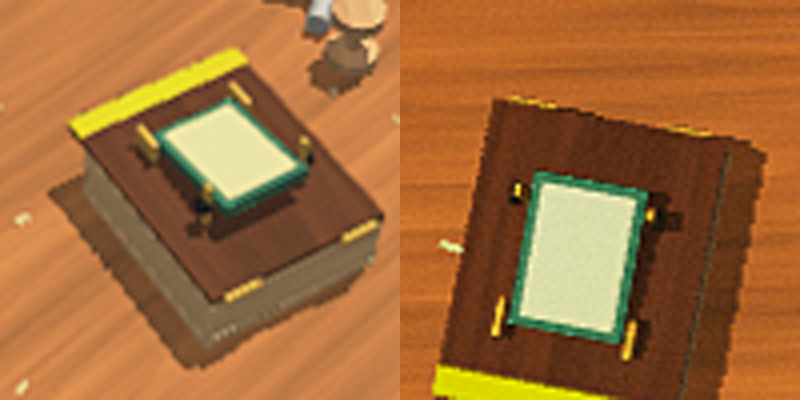

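```bash
cat > fit2.py <<'E'
from h import *
C=[cam("scene"),cam("top")]
S=lambda u,v:(0,240+u/4-.375,130+v/4-.375);T=lambda u,v:(1,160+(u-400)/4-.375,130+v/4-.375)
lid=[(S(68,125),-230,-90,10),(S(238,46),-230,90,10),(S(383,217),0,90,10),(S(220,302),0,-90,10),(T(495,98),0,90,10),(T(730,138),0,-90,10)]
st=[(S(163,135),-50,-35,0),(S(230,103),-50,35,0),(S(302,166),50,35,0),(S(234,203),50,-35,0),(T(541,178),50,35,0),(T(641,192),50,-35,0),(T(617,335),-50,-35,0),(T(520,319),-50,35,0),
(S(157,132),-57.5,-42.5,0),(S(232,98),-57.5,42.5,0),(S(309,170),57.5,42.5,0),(T(535,172),57.5,42.5,0),(T(648,190),57.5,-42.5,0),(T(620,343),-57.5,-42.5,0),(T(511,322),-57.5,42.5,0)]
def f(p):
    x,y,yaw,sl,sx,sy,sz=p[:7];Rb=R.from_euler("z",yaw).as_matrix();out=[]
    for L,k in((lid,0),(st,1)):
        for (c,u,v),*P in L:
            P=np.array(P)/1e3
            if k:P=R.from_euler("y",-sl).as_matrix()@P+[sx,sy,sz]
            out.append(proj(C[c],[x,y,.0605]+Rb@P)[0]+p[7+2*c:9+2*c]-(u,v))
    return np.array(out)
# small image offsets per camera absorb calibration errors (priors 0.5 px)
r=least_squares(lambda p:np.r_[f(p).ravel(),p[7:]/.5],[.67,.14,-.2,.2,-.11,0,.036]+[0]*4,loss="soft_l1")
p=r.x;print(p.round(4));print("sd",np.sqrt(np.diag(np.linalg.inv(r.jac.T@r.jac))).round(4));print(f(p).round(1).tolist())
Rb=R.from_euler("z",p[2]).as_matrix();print("stage centre",[p[0],p[1],.0605]+Rb@p[4:7])
w=cam("wrist");cv2.imwrite("pics/w1.png",cv2.resize(w["frame"][:,:,::-1],(768,576)))
E
python3 fit2.py
```

```text
[ 6.7400e-01  1.4060e-01 -2.0460e-01  1.2970e-01 -1.1100e-01  7.0000e-04
  3.5100e-02  1.3391e+00  8.6000e-02  3.0550e-01  4.2520e-01]
sd [0.0027 0.0025 0.0113 0.0371 0.0022 0.0024 0.0037 0.7613 0.445  0.6018
 0.6902]
[[-0.2, -0.5], [-1.1, 0.3], [1.4, -0.8], [-1.1, 0.4], [-0.1, -0.5], [-0.4, -0.3], [0.3, -0.0], [0.1, 0.2], [-0.7, 0.5], [-0.7, -0.4], [0.6, 0.7], [-1.0, 1.3], [-0.9, -0.8], [0.1, -1.0], [-1.2, 0.4], [0.1, -0.5], [0.6, -0.1], [0.0, -0.8], [0.2, -0.3], [0.5, 0.1], [-0.6, 0.3]]
stage centre [0.56546458 0.163854   0.0956224 ]
```

View pics/w1.png

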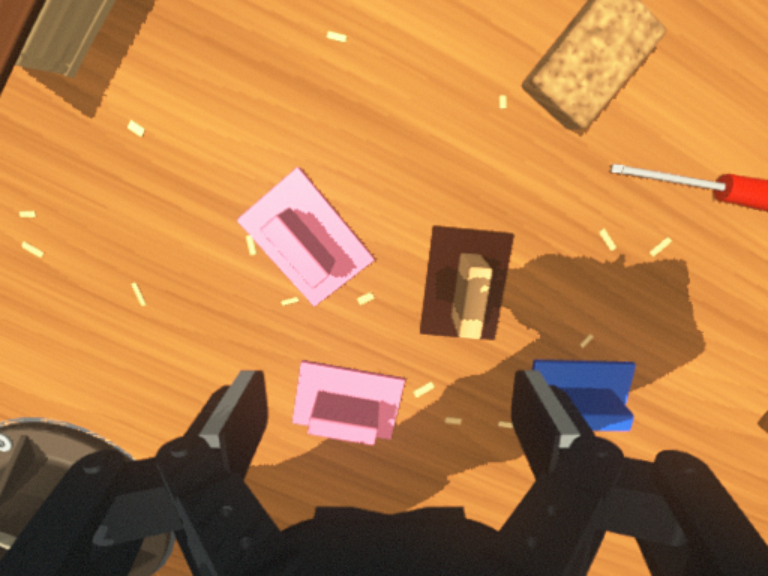

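```bash
python3 - <<'E'
from h import *
w=cam("wrist")
u=np.array([(433,226),(513,234),(494,339),(421,332)])/1.5-.17
P=np.array([(50,35,6),(50,-35,6),(-50,-35,6),(-50,35,6)])/1e3
f=lambda p:(proj(w,[p[0],p[1],0]+P@R.from_euler("z",p[2]).as_matrix().T)-u)
q=least_squares(lambda p:f(p).ravel(),[.4448,-.27,.37]).x;print(q.round(4),f(q).round(1).tolist())
print(proj(w,[.4448,-.2696,.052])*1.5, proj(w,[*q[:2],.052])*1.5)
m=(q[:2]+[.4448,-.2696])/2
go([.4448,-.2696,.12],Rt(.37));go([*q[:2],.12],Rt(q[2]))
E
```

```text
[ 0.4455 -0.2716  0.3749] [[-0.2, -0.4], [0.7, -0.7], [0.5, 0.3], [-1.0, 1.0]]
[[472.01075207 302.7909084 ]] [[474.70875074 303.13319605]]
turn [-0.   -0.01  5.32] then shift [-0.0311  0.0687  0.1297] | shift before turn [-0.0373  0.0655  0.1297]
turn [-0.   -0.01  5.04] then shift [-0.0315  0.0707  0.1297] | shift before turn [-0.0376  0.0677  0.1297]
```

```bash
python3 -m pendant '[{"ax":0,"ay":0,"az":5.15,"x":0,"y":0,"z":0,"claw":0},{"ax":0,"ay":0,"az":0,"x":-0.0157,"y":0.0349,"z":0,"claw":0},{"ax":0,"ay":0,"az":0,"x":-0.0156,"y":0.0348,"z":0,"claw":0},{"ax":0,"ay":0,"az":0,"x":0,"y":0,"z":0.038,"claw":0},{"ax":0,"ay":0,"az":0,"x":0,"y":0,"z":0.038,"claw":0}]'
python3 -m pendant '[{"ax":0,"ay":0,"az":0,"x":0,"y":0,"z":0.038,"claw":0},{"ax":0,"ay":0,"az":0,"x":0,"y":0,"z":0.038,"claw":0},{"ax":0,"ay":0,"az":0,"x":0,"y":0,"z":0.03,"claw":0},{"ax":0,"ay":0,"az":0,"x":0,"y":0,"z":0.02,"claw":0},{"ax":0,"ay":0,"az":0,"x":0,"y":0,"z":0.01,"claw":0}]' 
python3 - <<'E'
from h import *
go([.445,-.2706,.038],Rt(.373));print(env.get_obs()["q"].round(2))
E
```

```text
time_s: 9.12
position: [0.4458, -0.2741, 0.1745]
tcp_rot: [3.137, -0.003, 0.369]
wrist_force: [0.2, 1.0, -1.4]
finger_gap: 0.0855
gripper_force: 0.0
time_s: 9.53
position: [0.4437, -0.27, 0.0352]
tcp_rot: [-3.139, 0.002, 0.371]
wrist_force: [-0.5, 0.1, -0.3]
finger_gap: 0.0856
gripper_force: 0.0
turn [-0.16  0.13 -0.1 ] then shift [ 0.001   0.0011 -0.0028] | shift before turn [ 0.001   0.0011 -0.0028]
[-0.05  0.67  0.7   2.08 -0.72  0.65 -0.05]
```

```bash
python3 -m pendant '[{"ax":0,"ay":0,"az":0,"x":0.001,"y":0.001,"z":-0.002,"claw":100},{"ax":0,"ay":0,"az":0,"x":0,"y":0,"z":0,"claw":170},{"ax":0,"ay":0,"az":0,"x":0,"y":0,"z":0,"claw":255},{"ax":0,"ay":0,"az":0,"x":0,"y":0,"z":0,"claw":255},{"ax":0,"ay":0,"az":0,"x":0,"y":0,"z":0,"claw":255}]' 60
python3 -m pendant '[{"ax":0,"ay":0,"az":0,"x":0,"y":0,"z":0,"claw":255},{"ax":0,"ay":0,"az":0,"x":0,"y":0,"z":0,"claw":255},{"ax":0,"ay":0,"az":0,"x":0,"y":0,"z":0,"claw":255},{"ax":0,"ay":0,"az":0,"x":0,"y":0,"z":0,"claw":255},{"ax":0,"ay":0,"az":0,"x":0,"y":0,"z":0,"claw":255}]' 60
```

```text
time_s: 9.95
position: [0.447, -0.2714, 0.0408]
tcp_rot: [3.14, -0.002, 0.37]
wrist_force: [0.4, 0.4, -0.1]
finger_gap: 0.0257
gripper_force: 0.0
time_s: 10.37
position: [0.4469, -0.2713, 0.0407]
tcp_rot: [3.141, -0.002, 0.37]
wrist_force: [-1.2, 1.3, 7.5]
finger_gap: 0.0171
gripper_force: 59.4
```

```bash
python3 -m pendant '[{"ax":0,"ay":0,"az":0,"x":0,"y":0,"z":-0.01,"claw":255},{"ax":0,"ay":0,"az":0,"x":0,"y":0,"z":-0.02,"claw":255},{"ax":0,"ay":0,"az":0,"x":0,"y":0,"z":-0.035,"claw":255},{"ax":0,"ay":0,"az":0,"x":0,"y":0,"z":-0.035,"claw":255},{"ax":0,"ay":0,"az":0,"x":0,"y":0,"z":-0.035,"claw":255}]'
python3 -m pendant '[{"ax":0,"ay":0,"az":6.6,"x":0,"y":0,"z":-0.035,"claw":255},{"ax":0,"ay":0,"az":6.6,"x":0,"y":0,"z":-0.03,"claw":255},{"ax":0,"ay":0,"az":6.6,"x":0,"y":0,"z":0,"claw":255},{"ax":0,"ay":0,"az":6.6,"x":0,"y":0,"z":0,"claw":255},{"ax":0,"ay":0,"az":6.6,"x":0,"y":0,"z":0,"claw":255}]'
cat > tgt.py <<'E'
import sys
from h import *
s,clr=map(float,sys.argv[1:3]);Rs=R.from_euler("z",-.2046)*R.from_euler("y",-s)
c=np.array([.5648,.1639,.0956]);T=c+Rs.apply([.0015,0,.0407+clr])
print(T.round(4));go(T,Rs*R.from_euler("x",np.pi));o=env.get_obs();print(o["q"].round(2),o["wrist_force"],o["ft_torque"])
E
python3 tgt.py .15 .1
```

```text
time_s: 10.78
position: [0.4453, -0.2711, 0.1766]
tcp_rot: [-3.141, 0.001, 0.369]
wrist_force: [1.3, -0.3, -2.0]
finger_gap: 0.0172
gripper_force: 58.6
time_s: 11.2
position: [0.4461, -0.2709, 0.241]
tcp_rot: [-3.141, -0.002, -0.212]
wrist_force: [-0.1, -0.1, -2.6]
finger_gap: 0.0174
gripper_force: 58.7
[0.5457 0.1679 0.2349]
turn [-0.02  8.5  -0.42] then shift [ 0.0073 -0.4499  0.0072] | shift before turn [ 0.005  -0.4499  0.0065]
[-0.38  0.47  1.18  1.9  -0.5   1.1  -0.78] [-0.1317297  -0.09337282 -2.61653594] [ 0.03407225  0.03314712 -0.02408347]
```

```bash
for i in 1 2; do python3 -m pendant '[{"ax":0,"ay":0,"az":0,"x":0.0005,"y":-0.0375,"z":0,"claw":255},{"ax":0,"ay":0,"az":0,"x":0.0005,"y":-0.0375,"z":0,"claw":255},{"ax":0,"ay":0,"az":0,"x":0.0005,"y":-0.0375,"z":0,"claw":255},{"ax":0,"ay":0,"az":0,"x":0.0005,"y":-0.0375,"z":0,"claw":255},{"ax":0,"ay":0,"az":0,"x":0.0005,"y":-0.0375,"z":0,"claw":255}]' | grep pos; done
python3 -m pendant '[{"ax":0,"ay":0,"az":0,"x":0,"y":-0.0375,"z":0,"claw":255},{"ax":0,"ay":0,"az":0,"x":0,"y":-0.0375,"z":0,"claw":255},{"ax":0,"ay":4.2,"az":0,"x":0,"y":0,"z":0,"claw":255},{"ax":0,"ay":4.3,"az":0,"x":0,"y":0,"z":0,"claw":255},{"ax":0,"ay":0,"az":0,"x":0,"y":0,"z":0,"claw":255}]'
python3 tgt.py .15 .1
python3 - <<'E'
from h import *
w=cam("wrist");cv2.imwrite("pics/w2.png",cv2.resize(w["frame"][:,:,::-1],(768,576)))
E
```

```text
position: [0.4867, -0.0864, 0.2403]
position: [0.5275, 0.0969, 0.2404]
time_s: 12.45
position: [0.5413, 0.1695, 0.2393]
tcp_rot: [3.141, -0.149, -0.204]
wrist_force: [-0.2, -0.6, -2.6]
finger_gap: 0.0173
gripper_force: 59.2
[0.5457 0.1679 0.2349]
turn [0.01 0.05 0.04] then shift [0.0039 0.0007 0.005 ] | shift before turn [0.0039 0.0007 0.005 ]
[-1.3   0.54  1.26  1.91 -0.56  0.98 -1.59] [-0.20744355 -0.63801962 -2.55789782] [0.00771951 0.30687187 0.03144158]
```

View pics/w2.png

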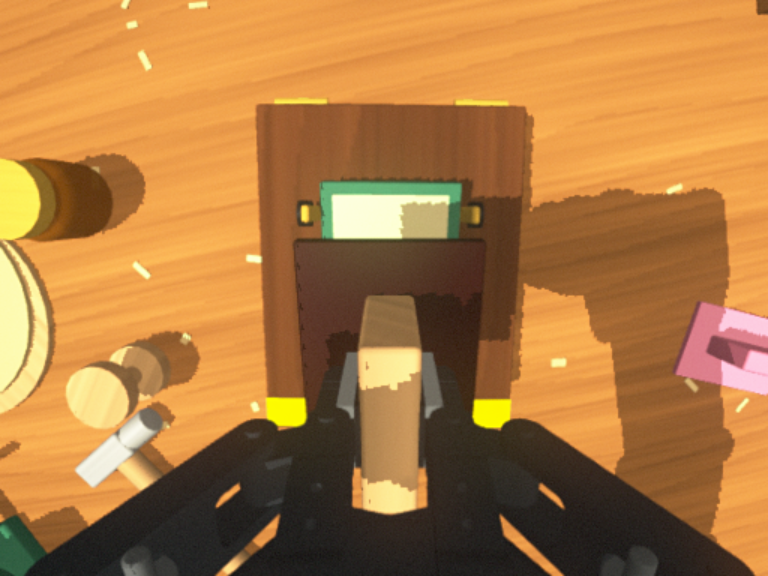

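```bash
python3 - <<'E'
from h import *
w=cam("wrist");o=env.get_obs();Rg=R.from_euler("xyz",o["tcp_rot"]).as_matrix()
def ray(u):
    n=cv2.undistortPoints(np.array([[u]],float)/1.5-.17,w["K"],w["D"])[0,0];d=w["T_tool_cam"][:3,:3]@[*n,1];return w["T_tool_cam"][:3,3],d
for u in((295,240),(485,240)):
    t,d=ray(u);print("plate corner tool",(t+d*(.0347-t[2])/d[2]).round(4))
t,d=ray((385,240));print(((.0347-t[2])/d[2]).round(3))
for s,z in((.13,.0945),(.15,.0956),(.17,.097),(.2,.0985)):
    Rs=R.from_euler("z",-.2046)*R.from_euler("y",-s);c=np.array([.5648,.1639,z])
    print(s,(proj(w,c+Rs.apply([[.0575,.0425,0],[.0575,-.0425,0],[.05,.035,0],[.05,-.035,0]]))*1.5).round(1).tolist())
H=np.array([.674,.1406,.0605]);Rb=R.from_euler("z",-.2046);print((proj(w,H+Rb.apply([[0,.09,.01],[0,-.09,.01]]))*1.5).round(1).tolist())
E
```

```text
plate corner tool [ 0.0485 -0.0332  0.0347]
plate corner tool [0.0486 0.0354 0.0347]
0.156
0.13 [[318.3, 180.7], [459.2, 180.9], [331.2, 193.3], [446.4, 193.4]]
0.15 [[317.7, 180.8], [459.8, 180.9], [330.7, 193.4], [446.8, 193.5]]
0.17 [[317.0, 180.8], [460.5, 180.9], [330.2, 193.5], [447.3, 193.6]]
0.2 [[316.1, 181.0], [461.4, 181.1], [329.5, 193.8], [448.0, 193.9]]
[[253.8, 100.4], [525.9, 100.6]]
```

```bash
sed -i 's/\.5648,\.1639/.5641,.163/' tgt.py; python3 -m pendant '[{"ax":0,"ay":0.3,"az":0,"x":0.003,"y":0.001,"z":0.03,"claw":255},{"ax":0,"ay":0,"az":0,"x":0,"y":0,"z":0.03,"claw":255},{"ax":0,"ay":0,"az":0,"x":0,"y":0,"z":0.025,"claw":255},{"ax":0,"ay":0,"az":0,"x":0,"y":0,"z":0.008,"claw":255},{"ax":0,"ay":0,"az":0,"x":0,"y":0,"z":0,"claw":255}]'
python3 tgt.py .155 0
```

```text
time_s: 12.97
position: [0.5595, 0.1626, 0.147]
tcp_rot: [3.14, -0.15, -0.208]
wrist_force: [0.3, -0.1, -1.3]
finger_gap: 0.0174
gripper_force: 59.1
[0.5594 0.164  0.136 ]
turn [ 0.11  0.28 -0.2 ] then shift [-0.002  -0.0014  0.0108] | shift before turn [-0.002  -0.0014  0.0108]
[-1.15  0.64  1.09  1.97 -0.72  0.82 -1.48] [ 0.26790914 -0.09088102 -1.27609068] [0.06341147 0.25135982 0.00621128]
```

```bash
python3 -m pendant '[{"ax":0,"ay":0,"az":0,"x":-0.0015,"y":-0.001,"z":0.003,"claw":255},{"ax":0,"ay":0,"az":0,"x":0,"y":0,"z":0.003,"claw":255},{"ax":0,"ay":0,"az":0,"x":0,"y":0,"z":0,"claw":255},{"ax":0,"ay":0,"az":0,"x":0,"y":0,"z":0,"claw":255}]' >/dev/null
python3 tgt.py .155 0
for i in 1 2; do python3 -m pendant '[{"ax":0,"ay":0,"az":0,"x":0,"y":0,"z":0.001,"claw":255},{"ax":0,"ay":0,"az":0,"x":0,"y":0,"z":0,"claw":255}]'|grep -E "pos|rot|wr"; done; python3 tgt.py .155 0
```

```text
[0.5594 0.164  0.136 ]
turn [-0.04  0.04 -0.09] then shift [-0.0012  0.0012  0.0068] | shift before turn [-0.0012  0.0013  0.0068]
[-1.15  0.65  1.08  1.98 -0.73  0.8  -1.47] [ 0.16348466  1.38000062 -0.88016223] [ 0.00079242  0.24139736 -0.00308952]
position: [0.5597, 0.1651, 0.1414]
tcp_rot: [-3.141, -0.154, -0.206]
wrist_force: [-0.9, 0.2, -1.8]
position: [0.5597, 0.1649, 0.1401]
tcp_rot: [-3.141, -0.154, -0.206]
wrist_force: [-0.5, -1.0, -1.9]
[0.5594 0.164  0.136 ]
turn [ 0.01  0.08 -0.09] then shift [-0.0008  0.001   0.004 ] | shift before turn [-0.0008  0.001   0.004 ]
[-1.14  0.65  1.07  1.98 -0.73  0.8  -1.47] [-0.49235473 -0.96493018 -1.86391738] [-0.0081001   0.20109569  0.01251144]
```

```bash
python3 -m pendant '[{"ax":0,"ay":0,"az":0,"x":-0.0008,"y":0.001,"z":0.001,"claw":255},{"ax":0,"ay":0,"az":0,"x":0,"y":0,"z":0,"claw":255}]'|grep -E "pos|wr"; for i in 1 2 3 ; do python3 -m pendant '[{"ax":0,"ay":0,"az":0,"x":0,"y":0,"z":0.0007,"claw":255},{"ax":0,"ay":0,"az":0,"x":0,"y":0,"z":0,"claw":255}]'|grep -E "pos|wr";python3 -c "from h import *;print(env.get_obs()['ft_torque'].round(3))"; done
```

```text
position: [0.5587, 0.1637, 0.1388]
wrist_force: [0.9, -0.2, -2.2]
position: [0.559, 0.1639, 0.1382]
wrist_force: [0.2, 0.5, -1.6]
[0.082 0.232 0.002]
position: [0.5592, 0.1639, 0.1375]
wrist_force: [-0.1, -0.1, -1.5]
[ 0.053  0.164 -0.014]
position: [0.5592, 0.1639, 0.1368]
wrist_force: [0.4, -0.1, -1.8]
[0.07  0.209 0.055]
```

```bash
for i in 1 2 3 ; do python3 -m pendant '[{"ax":0,"ay":0,"az":0,"x":0,"y":0,"z":0.0006,"claw":255},{"ax":0,"ay":0,"az":0,"x":0,"y":0,"z":0,"claw":255}]'|grep -E "pos|rot|wr";python3 -c "from h import *;print(env.get_obs()['ft_torque'].round(3))"; done
```

```text
position: [0.5594, 0.1639, 0.1363]
tcp_rot: [-3.142, -0.154, -0.206]
wrist_force: [-0.8, 0.0, -0.3]
[0.067 0.226 0.019]
position: [0.5594, 0.1639, 0.1361]
tcp_rot: [-3.141, -0.153, -0.207]
wrist_force: [-4.5, 0.2, 6.0]
[-0.045  0.695 -0.003]
position: [0.5594, 0.1639, 0.136]
tcp_rot: [-3.14, -0.153, -0.207]
wrist_force: [-9.5, 0.9, 15.1]
[-0.132  1.186 -0.099]
```

```bash
cat > ft.py <<'E'
from h import *
o=env.get_obs();Rg=R.from_euler("xyz",o["tcp_rot"])
print(o["position"].round(4),o["tcp_rot"].round(4),"F tool",Rg.inv().apply(o["wrist_force"]).round(1),"M tool",Rg.inv().apply(o["ft_torque"]).round(2),o["finger_gap"],round(o["time_s"],2))
E
python3 ft.py
python3 -m pendant '[{"ax":0,"ay":0,"az":0,"x":0,"y":0,"z":-0.0006,"claw":255},{"ax":0,"ay":0,"az":0,"x":0,"y":0,"z":0,"claw":255}]'>/dev/null; python3 ft.py
python3 -m pendant '[{"ax":0,"ay":1,"az":0,"x":-0.0007,"y":0,"z":0,"claw":255},{"ax":0,"ay":0,"az":0,"x":0,"y":0,"z":0,"claw":255}]'>/dev/null; python3 ft.py
```

```text
[0.5594 0.1639 0.136 ] [-3.1404 -0.153  -0.2066] F tool [ -7.    1.1 -16.4] M tool [-0.38 -1.13  0.04] 0.017304324940767123 14.8
[0.5594 0.1639 0.1361] [-3.141  -0.1535 -0.2065] F tool [-4.5  0.4 -7.1] M tool [-0.29 -0.6   0.02] 0.01726986880552128 14.97
[0.5593 0.1639 0.1362] [-3.1409 -0.1731 -0.2067] F tool [-0.1  0.  -6.7] M tool [-0.25 -0.56  0.06] 0.017271817736833922 15.13
```

```bash

for i in 1 2 3; do python3 -m pendant '[{"ax":0,"ay":-1,"az":0,"x":0.0007,"y":0,"z":0,"claw":255},{"ax":0,"ay":0,"az":0,"x":0,"y":0,"z":0,"claw":255},{"ax":0,"ay":0,"az":0,"x":0,"y":0,"z":0,"claw":255}]'>/dev/null; python3 ft.py; done
```

```text
[0.5597 0.164  0.1361] [-3.141  -0.1536 -0.2064] F tool [-3.  -0.4 -8.6] M tool [-0.09 -0.51 -0.04] 0.017214200551486914 15.38
[0.56   0.1639 0.1365] [-3.1404 -0.1354 -0.2066] F tool [ -7.6   0.3 -15.7] M tool [-0.2  -1.07  0.05] 0.017424447242455246 15.63
[0.5603 0.1639 0.1368] [-3.1401 -0.1171 -0.2064] F tool [-10.3   0.2 -20.6] M tool [-0.21 -1.49  0.02] 0.017446902280194805 15.88
```

```bash
cat > ft.py <<'E'
from h import *
o=env.get_obs();Rg=R.from_euler("xyz",o["tcp_rot"])
print(o["position"].round(4),o["tcp_rot"].round(4),"F tool",Rg.inv().apply(o["wrist_force"]).round(1),"M",Rg.inv().apply(o["ft_torque"]).round(2),round(o["time_s"],2))
c=o["position"]+Rg.apply([-.0015,0,.0407]);e=R.from_euler("z",.2046).apply(c-[.5641,.163,.0956]);print("  plate centre-stage (stage yaw axes) mm",(e*1e3).round(2))
E
python3 -m pendant '[{"ax":0,"ay":1,"az":0,"x":-0.0007,"y":0,"z":0,"claw":255},{"ax":0,"ay":1,"az":0,"x":-0.0007,"y":0,"z":0,"claw":255},{"ax":0,"ay":1,"az":0,"x":-0.0007,"y":0,"z":0,"claw":255},{"ax":0,"ay":0,"az":0,"x":0,"y":0,"z":0,"claw":255}]'>/dev/null; python3 ft.py
for i in 1 2; do python3 -m pendant '[{"ax":0,"ay":1,"az":0,"x":-0.0007,"y":0,"z":0,"claw":255},{"ax":0,"ay":0,"az":0,"x":0,"y":0,"z":0,"claw":255},{"ax":0,"ay":0,"az":0,"x":0,"y":0,"z":0,"claw":255}]'>/dev/null; python3 ft.py; python3 -m pendant '[{"ax":0,"ay":0,"az":0,"x":0,"y":0,"z":0,"claw":255}]' >/dev/null; python3 ft.py; done
```

```text
[0.5593 0.1639 0.1364] [-3.1409 -0.174  -0.2065] F tool [ 0.9  0.5 -7.9] M [-0.31 -0.58 -0.03] 16.22
  plate centre-stage (stage yaw axes) mm [ 0.69 -0.03  0.48]
[0.5591 0.164  0.1366] [-3.1408 -0.1914 -0.2067] F tool [ 0.8  0.2 -9. ] M [-0.23 -0.6   0.01] 16.47
  plate centre-stage (stage yaw axes) mm [ 1.18 -0.    0.71]
[0.5591 0.1639 0.1365] [-3.1409 -0.1912 -0.2068] F tool [ 0.3  0.1 -9.7] M [-0.17 -0.61 -0.04] 16.55
  plate centre-stage (stage yaw axes) mm [ 1.21 -0.06  0.65]
[0.559  0.164  0.1366] [-3.1407 -0.2099 -0.207 ] F tool [ 2.6  2.  -7.9] M [-0.14 -0.15 -0.01] 16.8
  plate centre-stage (stage yaw axes) mm [ 1.77 -0.04  0.9 ]
[0.559  0.164  0.1366] [-3.1407 -0.2097 -0.2069] F tool [ 2.3  0.2 -8. ] M [-0.21 -0.25 -0.  ] 16.88
  plate centre-stage (stage yaw axes) mm [ 1.77 -0.01  0.87]
```

```bash
python3 - <<'E'
from h import *
w,s=cam("wrist"),cam("scene")
cv2.imwrite("pics/last.png",np.vstack([np.hstack([crop(w,190,105,80,60,5),crop(s,255,130,80,60,5)]),crop(w,180,100,160,40,5)]))
E
```

```text
(no output)
```

View pics/last.png

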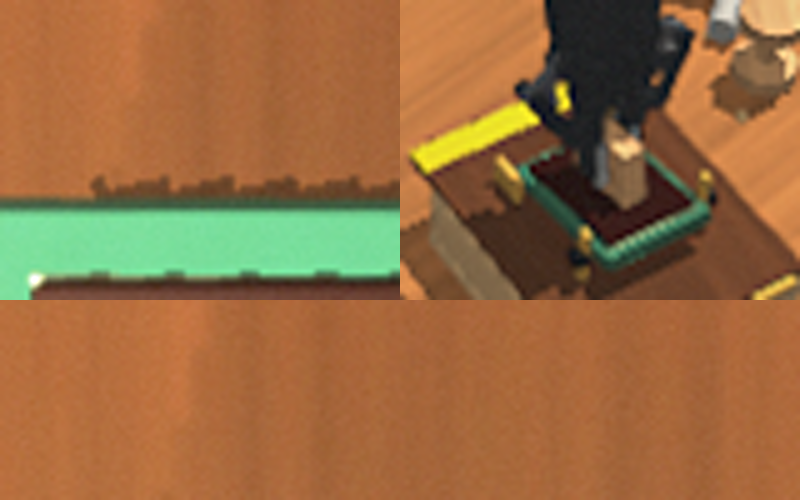

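```bash
python3 - <<'E'
from h import *
w=cam("wrist");Ti=np.linalg.inv(w["T_tool_cam"]);print(w["T_tool_cam"].round(3).tolist())
pj=lambda P:cv2.projectPoints(np.atleast_2d(P)@Ti[:3,:3].T+Ti[:3,3],np.zeros(3),np.zeros(3),w["K"],w["D"])[0][:,0].round(1)
for d in(-4,-3,-2,-1,0,1,2,3):
    Q=R.from_euler("y",d,degrees=True)
    g=np.array([0,0,.006])
    P=g+Q.apply(np.array([[.0485,-.0344,.0347],[.0485,.0344,.0347],[.0485,-.0344,.0407]])-g)
    print(d,pj(P).tolist())
# stage slope candidates relative to the tool: far edge of plate/patch with plate flush
E
python3 ft.py
```

```text
[[0.001, -0.948, -0.318, 0.082], [1.0, 0.001, -0.0, 0.001], [0.001, -0.318, 0.948, -0.118], [0.0, 0.0, 0.0, 1.0]]
-4 [[195.9, 162.5], [319.8, 162.5], [198.2, 160.9]]
-3 [[195.6, 161.8], [320.2, 161.9], [197.8, 160.1]]
-2 [[195.2, 161.2], [320.5, 161.3], [197.4, 159.3]]
-1 [[194.8, 160.6], [320.9, 160.7], [197.1, 158.5]]
0 [[194.4, 160.0], [321.3, 160.1], [196.7, 157.7]]
1 [[194.0, 159.4], [321.7, 159.5], [196.3, 157.0]]
2 [[193.6, 158.9], [322.1, 159.0], [195.9, 156.3]]
3 [[193.2, 158.4], [322.4, 158.5], [195.5, 155.6]]
[0.559  0.164  0.1366] [-3.1407 -0.2096 -0.2071] F tool [  2.2   0.8 -10. ] M [-0.18 -0.22 -0.03] 17.03
  plate centre-stage (stage yaw axes) mm [ 1.81 -0.04  0.88]
```

```bash
python3 -m pendant '[{"ax":0,"ay":0,"az":0,"x":0,"y":0,"z":0,"claw":255},{"ax":0,"ay":0,"az":0,"x":0,"y":0,"z":0,"claw":255},{"ax":0,"ay":0,"az":0,"x":0,"y":0,"z":0,"claw":255},{"ax":0,"ay":0,"az":0,"x":0,"y":0,"z":0,"claw":255}]' 25|grep -E "grip|gap";python3 ft.py
python3 -m pendant '[{"ax":0,"ay":-1,"az":0,"x":-0.0001,"y":0,"z":0,"claw":255},{"ax":0,"ay":0,"az":0,"x":0,"y":0,"z":0,"claw":255},{"ax":0,"ay":0,"az":0,"x":0,"y":0,"z":0,"claw":255}]' 25|grep -E "grip|gap";python3 ft.py
```

```text
finger_gap: 0.0172
gripper_force: 61.4
[0.559  0.164  0.1366] [-3.1407 -0.2095 -0.207 ] F tool [ 1.5  0.8 -9.7] M [-0.1  -0.3   0.01] 17.37
  plate centre-stage (stage yaw axes) mm [ 1.77 -0.03  0.84]
finger_gap: 0.0172
gripper_force: 60.6
[0.558  0.1642 0.1356] [-3.1414 -0.19   -0.2066] F tool [ 2.4  0.2 -3.2] M [ 0.02 -0.1  -0.  ] 17.62
  plate centre-stage (stage yaw axes) mm [-0.04 -0.1  -0.2 ]
```

```bash
cat > prof.py <<'E'
from h import *
f=cam("wrist")["frame"]
for c in (205,300):
    print(c,[tuple(int(v) for v in f[r,c-2:c+3].mean(0)) for r in range(142,168)])
E
python3 prof.py; python3 ft.py
```

```text
205 [(70, 94, 66), (77, 122, 85), (103, 186, 127), (120, 222, 153), (122, 223, 156), (121, 222, 155), (121, 221, 154), (120, 221, 154), (122, 221, 155), (121, 220, 154), (122, 221, 155), (119, 221, 153), (120, 221, 155), (116, 218, 151), (173, 228, 160), (255, 255, 248), (255, 255, 253), (255, 255, 255), (212, 224, 152), (75, 69, 45), (85, 53, 39), (116, 77, 61), (123, 82, 65), (123, 82, 65), (123, 83, 65), (122, 83, 67)]
300 [(69, 91, 62), (65, 102, 71), (97, 176, 122), (114, 208, 144), (118, 218, 150), (118, 219, 152), (117, 219, 151), (117, 217, 150), (117, 218, 152), (117, 218, 149), (117, 217, 150), (118, 218, 150), (117, 217, 149), (112, 215, 146), (128, 220, 150), (241, 254, 204), (255, 255, 243), (255, 254, 222), (182, 177, 114), (71, 60, 40), (82, 51, 37), (95, 58, 43), (102, 64, 50), (102, 64, 50), (101, 63, 48), (101, 63, 48)]
[0.5579 0.1642 0.1357] [-3.1414 -0.1901 -0.2067] F tool [ 2.6  0.1 -4.2] M [0.   0.03 0.03] 17.67
  plate centre-stage (stage yaw axes) mm [-0.07 -0.12 -0.2 ]
```

```bash
python3 -m pendant '[{"ax":0,"ay":0,"az":0,"x":0,"y":0,"z":-0.002,"claw":255},{"ax":0,"ay":0,"az":0,"x":0.002,"y":0,"z":0,"claw":255},{"ax":0,"ay":0,"az":0,"x":0,"y":0,"z":0,"claw":255}]'|grep grip;python3 ft.py
python3 -m pendant '[{"ax":0,"ay":0,"az":0,"x":0,"y":0,"z":0.0012,"claw":255},{"ax":0,"ay":0,"az":0,"x":0,"y":0,"z":0,"claw":255}]'|grep grip;python3 ft.py;python3 prof.py
```

```text
gripper_force: 59.9
[0.5586 0.164  0.1375] [ 3.1413 -0.188  -0.2062] F tool [-0.3 -0.2  1.7] M [ 0.01 -0.28 -0.01] 17.92
  plate centre-stage (stage yaw axes) mm [ 0.53 -0.15  1.6 ]
gripper_force: 59.9
[0.5587 0.164  0.1361] [ 3.1413 -0.1878 -0.2062] F tool [-0.6 -0.2  0.9] M [-0.01 -0.23 -0.01] 18.08
  plate centre-stage (stage yaw axes) mm [ 0.66 -0.17  0.23]
205 [(130, 103, 65), (75, 92, 64), (69, 102, 71), (99, 177, 122), (118, 218, 150), (120, 221, 153), (122, 222, 155), (121, 222, 154), (121, 221, 155), (122, 222, 155), (119, 220, 153), (121, 221, 155), (121, 221, 154), (120, 220, 153), (116, 220, 152), (147, 230, 162), (255, 255, 236), (255, 255, 255), (209, 221, 150), (75, 67, 44), (86, 50, 36), (119, 78, 60), (123, 82, 64), (122, 80, 63), (123, 81, 65), (123, 82, 65)]
300 [(93, 73, 45), (69, 87, 58), (64, 98, 69), (81, 142, 99), (105, 191, 133), (118, 218, 152), (117, 217, 150), (117, 217, 150), (118, 218, 152), (116, 217, 150), (118, 218, 151), (118, 218, 151), (116, 218, 149), (116, 217, 150), (112, 214, 146), (117, 217, 148), (205, 247, 183), (255, 255, 245), (196, 202, 130), (68, 58, 36), (80, 46, 34), (97, 60, 44), (101, 62, 46), (102, 62, 49), (102, 63, 48), (101, 62, 47)]
```

```bash
python3 -m pendant '[{"ax":0,"ay":0,"az":0,"x":0.0013,"y":0,"z":0,"claw":255},{"ax":0,"ay":0,"az":0,"x":0,"y":0,"z":0,"claw":255}]'|grep grip;python3 ft.py
for i in 1 2; do python3 -m pendant '[{"ax":0,"ay":0,"az":0,"x":0,"y":0,"z":0.0006,"claw":255},{"ax":0,"ay":0,"az":0,"x":0,"y":0,"z":0,"claw":255}]'|grep grip;python3 ft.py;done;python3 prof.py
```

```text
gripper_force: 59.9
[0.5605 0.1636 0.1368] [ 3.1416 -0.1886 -0.2065] F tool [-0.4  0.3  1.7] M [ 0.   -0.29 -0.01] 18.3
  plate centre-stage (stage yaw axes) mm [ 2.51 -0.17  0.94]
gripper_force: 59.9
[0.5606 0.1636 0.1362] [-3.1416 -0.1887 -0.2065] F tool [ 0.7 -0.4  1.4] M [-0.01 -0.22 -0.01] 18.47
  plate centre-stage (stage yaw axes) mm [ 2.58 -0.16  0.34]
gripper_force: 60.9
[0.5607 0.1635 0.136 ] [-3.141  -0.1887 -0.2067] F tool [-0.7  0.6 -5.5] M [-0.13 -0.71 -0.01] 18.63
  plate centre-stage (stage yaw axes) mm [ 2.77 -0.14  0.12]
205 [(181, 111, 63), (181, 109, 60), (184, 112, 62), (161, 108, 63), (98, 95, 61), (65, 91, 63), (72, 114, 80), (101, 182, 126), (118, 220, 152), (122, 223, 156), (123, 222, 156), (122, 221, 155), (121, 221, 154), (120, 221, 155), (121, 222, 156), (122, 221, 156), (119, 222, 155), (119, 222, 154), (83, 130, 90), (63, 56, 38), (87, 52, 38), (114, 73, 59), (124, 81, 64), (123, 80, 64), (124, 81, 65), (124, 80, 65)]
300 [(166, 102, 58), (139, 87, 51), (109, 69, 40), (104, 68, 42), (86, 78, 51), (67, 89, 63), (62, 98, 68), (93, 167, 115), (108, 202, 139), (117, 217, 150), (116, 218, 151), (118, 218, 151), (117, 218, 151), (116, 217, 151), (117, 218, 151), (116, 217, 149), (117, 219, 151), (116, 217, 150), (78, 121, 84), (56, 49, 34), (81, 48, 36), (95, 57, 43), (101, 60, 46), (103, 63, 49), (101, 61, 47), (101, 61, 47)]
```

```bash
python3 -m pendant '[{"ax":0,"ay":0,"az":0,"x":0,"y":0,"z":-0.0012,"claw":255},{"ax":0,"ay":-1,"az":0,"x":0.0002,"y":0,"z":0,"claw":255},{"ax":0,"ay":0,"az":0,"x":0,"y":0,"z":0.0004,"claw":255},{"ax":0,"ay":0,"az":0,"x":0,"y":0,"z":0,"claw":255}]'|grep grip;python3 ft.py
for i in 1 2 3; do python3 -m pendant '[{"ax":0,"ay":0,"az":0,"x":0,"y":0,"z":0.0004,"claw":255},{"ax":0,"ay":0,"az":0,"x":0,"y":0,"z":0,"claw":255}]'|grep xx;python3 ft.py;done
```

```text
gripper_force: 60.1
[0.5609 0.1636 0.1365] [-3.1415 -0.1711 -0.2065] F tool [-2.  -0.  -0.9] M [ 0.1  -0.22 -0.02] 19.02
  plate centre-stage (stage yaw axes) mm [ 2.23 -0.07  0.5 ]
[0.5609 0.1636 0.1363] [-3.1411 -0.1713 -0.2065] F tool [-2.1 -0.4 -6. ] M [-0.01 -0.31  0.01] 19.18
  plate centre-stage (stage yaw axes) mm [ 2.18 -0.07  0.37]
[0.5609 0.1636 0.1362] [-3.1408 -0.1713 -0.2065] F tool [ -4.1   0.6 -10.6] M [-0.15 -0.6   0.02] 19.35
  plate centre-stage (stage yaw axes) mm [ 2.18 -0.05  0.24]
[0.5608 0.1636 0.1359] [-3.1405 -0.1709 -0.2066] F tool [ -5.5   0.7 -15.1] M [-0.2  -0.9  -0.08] 19.52
  plate centre-stage (stage yaw axes) mm [ 2.05 -0.06 -0.02]
```

```bash
python3 -m pendant '[{"ax":0,"ay":0,"az":0,"x":0,"y":0,"z":-0.0005,"claw":255},{"ax":0,"ay":0,"az":0,"x":0,"y":0,"z":0,"claw":255},{"ax":0,"ay":0,"az":0,"x":0,"y":0,"z":0,"claw":255}]'|grep grip;python3 ft.py;python3 prof.py; python3 - <<'E'
from h import *
f=cam("wrist")["frame"]
for r in(168,172): print(r,[(c,tuple(int(v) for v in f[r,c])) for c in list(range(178,200))+list(range(312,336))])
E
```

```text
gripper_force: 61.1
[0.5608 0.1637 0.1361] [-3.1411 -0.1712 -0.2064] F tool [-3.6  1.1 -8.7] M [-0.04 -0.52 -0.04] 19.77
  plate centre-stage (stage yaw axes) mm [ 2.07 -0.02  0.1 ]
205 [(184, 112, 62), (183, 111, 64), (142, 105, 65), (87, 96, 65), (63, 92, 63), (72, 116, 81), (101, 182, 126), (117, 218, 151), (122, 222, 155), (121, 220, 155), (121, 220, 154), (120, 220, 153), (121, 220, 154), (120, 219, 153), (120, 220, 155), (119, 219, 152), (121, 221, 155), (105, 183, 127), (69, 93, 63), (70, 47, 32), (98, 61, 46), (120, 78, 62), (122, 80, 63), (122, 79, 63), (121, 79, 63), (123, 80, 64)]
300 [(116, 73, 43), (104, 67, 40), (101, 67, 41), (74, 83, 55), (63, 90, 63), (65, 98, 70), (93, 167, 115), (109, 202, 140), (115, 216, 149), (115, 218, 150), (114, 216, 150), (115, 216, 151), (115, 217, 151), (114, 216, 148), (115, 216, 150), (116, 217, 151), (115, 217, 150), (102, 177, 123), (65, 85, 59), (63, 41, 28), (84, 50, 37), (101, 61, 47), (101, 61, 47), (98, 58, 45), (101, 60, 46), (100, 61, 47)]
168 [(178, (171, 103, 59)), (179, (186, 116, 66)), (180, (185, 116, 62)), (181, (180, 112,
[... 1319 characters left out ...]
56)), (193, (118, 221, 152)), (194, (128, 225, 157)), (195, (183, 245, 182)), (196, (217, 221, 156)), (197, (123, 91, 66)), (198, (117, 73, 58)), (199, (123, 82, 66)), (312, (98, 59, 46)), (313, (97, 60, 44)), (314, (95, 58, 45)), (315, (95, 52, 40)), (316, (97, 58, 43)), (317, (98, 59, 46)), (318, (94, 56, 39)), (319, (97, 57, 41)), (320, (98, 58, 45)), (321, (96, 53, 39)), (322, (89, 61, 46)), (323, (75, 97, 69)), (324, (78, 128, 91)), (325, (96, 174, 120)), (326, (120, 216, 151)), (327, (117, 216, 150)), (328, (113, 213, 144)), (329, (114, 216, 149)), (330, (115, 210, 144)), (331, (125, 161, 106)), (332, (146, 115, 55)), (333, (170, 131, 51)), (334, (184, 141, 54)), (335, (184, 141, 55))]
```

```bash
python3 -m pendant '[{"ax":0,"ay":0,"az":0,"x":0,"y":0,"z":-0.0015,"claw":255},{"ax":0,"ay":0,"az":0,"x":-0.0003,"y":-0.0013,"z":0,"claw":255},{"ax":0,"ay":0,"az":0,"x":0,"y":0,"z":0.0008,"claw":255},{"ax":0,"ay":0,"az":0,"x":0,"y":0,"z":0.0003,"claw":255},{"ax":0,"ay":0,"az":0,"x":0,"y":0,"z":0,"claw":255}]'|grep grip;python3 ft.py
python3 -m pendant '[{"ax":0,"ay":0,"az":0,"x":0,"y":0,"z":0.0004,"claw":255},{"ax":0,"ay":0,"az":0,"x":0,"y":0,"z":0,"claw":255}]'|grep xx;python3 ft.py
cat > edge.py <<'E'
from h import *
f=cam("wrist")["frame"].astype(float);g=f[...,1]-f[...,0]
for r in(166,168,170): print(r,"left green",[c for c in range(175,205) if g[r,c]>40],"right",[c for c in range(315,340) if g[r,c]>40])
for c in(205,250,300): print(c,"rows",[r for r in range(138,170) if g[r,c]>40])
E
python3 edge.py
```

```text
gripper_force: 60.9
[0.5605 0.1652 0.1361] [-3.1412 -0.1706 -0.2062] F tool [-3.2 -1.2 -4.7] M [ 0.16 -0.53 -0.05] 20.28
  plate centre-stage (stage yaw axes) mm [1.46 1.44 0.15]
[0.5605 0.1652 0.136 ] [-3.1408 -0.1703 -0.2063] F tool [ -4.1  -0.2 -11.4] M [-0.01 -0.8  -0.  ] 20.45
  plate centre-stage (stage yaw axes) mm [ 1.41  1.44 -0.01]
166 left green [186, 187, 188, 189, 190, 191, 192, 193, 194, 195] right [325, 326, 327, 328, 329, 330, 331, 332, 333, 334]
168 left green [186, 187, 188, 189, 190, 191, 192, 193, 194, 195] right [323, 324, 325, 326, 327, 328, 329, 330, 331, 332, 333]
170 left green [187, 188, 189, 190, 191, 192, 193, 194, 195] right [323, 324, 325, 326, 327, 328, 329, 330, 331, 332, 333]
205 rows [146, 147, 148, 149, 150, 151, 152, 153, 154, 155, 156, 157, 158, 159]
250 rows [146, 147, 148, 149, 150, 151, 152, 153, 154, 155, 156, 157, 158, 159]
300 rows [146, 147, 148, 149, 150, 151, 152, 153, 154, 155, 156, 157, 158, 159]
```

```bash
python3 -m pendant '[{"ax":0,"ay":0,"az":0,"x":0,"y":0,"z":-0.00015,"claw":255},{"ax":0,"ay":0,"az":0,"x":0,"y":0,"z":0,"claw":255},{"ax":0,"ay":0,"az":0,"x":0,"y":0,"z":0,"claw":255},{"ax":0,"ay":0,"az":0,"x":0,"y":0,"z":0,"claw":255},{"ax":0,"ay":0,"az":0,"x":0,"y":0,"z":0,"claw":255}]';python3 ft.py
python3 -m pendant '[{"ax":0,"ay":0,"az":0,"x":0,"y":0,"z":0,"claw":255},{"ax":0,"ay":0,"az":0,"x":0,"y":0,"z":0,"claw":255},{"ax":0,"ay":0,"az":0,"x":0,"y":0,"z":0,"claw":255},{"ax":0,"ay":0,"az":0,"x":0,"y":0,"z":0,"claw":255},{"ax":0,"ay":0,"az":0,"x":0,"y":0,"z":0,"claw":255}]' >/dev/null;python3 ft.py;python3 edge.py
```

```text
time_s: 20.92
position: [0.5605, 0.1652, 0.136]
tcp_rot: [-3.141, -0.17, -0.206]
wrist_force: [-4.8, 0.7, 8.1]
finger_gap: 0.0176
gripper_force: 61.3
[0.5605 0.1652 0.136 ] [-3.141  -0.1705 -0.2062] F tool [-3.4  0.3 -8.8] M [ 0.02 -0.72  0.01] 20.92
  plate centre-stage (stage yaw axes) mm [1.42 1.43 0.04]
[0.5605 0.1652 0.136 ] [-3.141  -0.1705 -0.2062] F tool [-4.8 -0.5 -7.7] M [ 0.06 -0.68 -0.07] 21.33
  plate centre-stage (stage yaw axes) mm [1.42 1.43 0.03]
166 left green [186, 187, 188, 189, 190, 191, 192, 193, 194, 195] right [325, 326, 327, 328, 329, 330, 331, 332, 333, 334]
168 left green [186, 187, 188, 189, 190, 191, 192, 193, 194, 195] right [323, 324, 325, 326, 327, 328, 329, 330, 331, 332, 333]
170 left green [187, 188, 189, 190, 191, 192, 193, 194, 195, 196] right [323, 324, 325, 326, 327, 328, 329, 330, 331, 332, 333]
205 rows [146, 147, 148, 149, 150, 151, 152, 153, 154, 155, 156, 157, 158, 159]
250 rows [146, 147, 148, 149, 150, 151, 152, 153, 154, 155, 156, 157, 158, 159]
300 rows [147, 148, 149, 150, 151, 152, 153, 154, 155, 156, 157, 158, 159]
```

Steady at about 10 N contact, centred and aligned with the stage; handing in.

```bash
python3 -c "
from workcell import env
print(env.finish_job())"
```

```text
the job is handed in; nothing more can be done
None
```

I shut the lid under slow control, then laid the overlay centred on the stage to within about 1 mm. I handed the job in still gripping it and pressing with about 10 N; whether it sits perfectly flush I judged only from the force and torque readings.

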